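# Hold a brass roller against its sprung test contact

## Robot

A 7-joint arm with a two-finger parallel gripper is mounted at the origin on a cart in front of the work surface, level with it; the furniture and walls round the work are solid. World frame = base frame: x ahead of the robot, y to its left, z up, the work surface at z = 0. Lengths are in mm, angles in rad, forces in N, time in s.
With the tool pointing down it reaches from about 400 to 875 mm from the base axis. Payload 4.4 kg.
Tool frame: the origin (TCP) lies midway between the tips of the shut fingers; the grasp point (between the pads) lies 19 mm behind it; z points along the fingers, y is the line along which they close (so a half turn about z gives the same grasp; the last joint's range is limited). The gripper opens to 85 mm and grips with 20 to 120 N. Pads are 22 mm wide; open, the fingers measure 114 mm over their backs; the gripper's body (76 mm by 85 mm) begins 54 mm behind the grasp point. The pads swing forward as they close: fully open they stand 13 mm farther back than shut.
Start: joints at [1.217, 0.628, 0.038, 1.517, -0.027, 0.996, -0.02], TCP at [184.526, -623.272, 231.313] pointing down, gripper open.
Joint ranges: [-3.06, 3.06], [-0.37, 2.12], [-1.25, 1.32], [0.18, 2.47], [-1.1, 4.24], [0.23, 1.98], [-2.94, 2.94]. Speed limits (rad/s): [2.57, 2.57, 3.14, 3.14, 3.14, 3.14, 3.14].

## Interface

Orientations are given as [roll, pitch, yaw] about the fixed x, y, z axes, in that order (R = Rz(yaw) Ry(pitch) Rx(roll)).
In Python, from cell import readout, optics, order gives the robot as it stands.
- The arm moves only by the shell command python3 -m jog 'ROWS'. ROWS is a JSON object of lists of equal length, an entry for each row: "claw": the opening, from 0 (shut) to 1 (fully open); "xyz": the shift along the tool's x, y, z each as a share of 0.1 m, from -1 to 1, a list of three; "twist": the turn, a rotation vector about the tool's x, y, z each as a share of 180 degrees, from -1 to 1, a list of three. A call has 1 to 12 rows; each row shifts and turns the commanded pose from where the row before left it, along the tool's axes as they then stand; what a row does not reach is not made up. A row lasts 1/8 s, in which the tool goes at most 62.5 mm and 10.7 degrees, less where a joint would pass 70% of its speed; a pose out of reach is approached as far as the arm can. A call with a number of a shift or a turn outside -1 to 1 is refused whole. A call with a gripper value outside its range is refused whole. The fingers move at their own pace and stop on an object; the grip force is fixed at half the most. Time passes only in rows, so rows that do not move let the fingers close. It gives the time, the measured TCP pose, the force, the opening and the grip force at its end, in the units of the state.
- readout.read_state(): the state, without advancing time (a new reading comes with each control period).
- optics.get_image(name): name is "scene" or "top" or "wrist"; returns a dict with "color" (480x640x3 uint8, red, green, blue), "fovy" (degrees; the focal length in pixels is half the picture's height over the tangent of half this angle, whatever the lens; pixels are square), "cx", "cy" (the principal point, pixels), "view" (4x4, takes a point from world to camera coordinates). Camera axes: x right, y up, looking along -z (the intrinsics and any distortion apply to the point x, -y, -z); pixel columns grow to the right and rows downward; lengths in mm; the calibration is good to about 2 mm. A picture is of the moment at which its call begins. There is no depth.
- order.finish_job(): hands the job in; it is judged then, once.
Trained networks look in the newest picture that a camera, given by its name, has taken for a name from the list of things; names that differ only in an ending like _2 or _b are one class to them, and where a whole thing is asked for, a point or a joint stands for the part that bears it (a point fixed in the world has none). Each returns a list of dicts, best first, with "score" (0 to 1); they miss things now and then, are a little off and sometimes report something else, mostly with a low value. They report only what shows in the picture. A call takes as long as a camera call.
- optics.boxes_of(camera, label): "rect" ([left, top, width, height] in pixels, round what is visible of it).
The state is a dict: "clock": time; "qpos": joint angles; "qd": joint speeds; "tau": joint torques, N m; "eef_pos": TCP position; "tool_rot": TCP orientation; "force": force on the tool from outside, world axes, zero at the start; "torque": the same for the moment, N m; "width": finger opening in mm; "gripper_force": force on a finger pad.
Only numpy, scipy, OpenCV 4.12 (cv2) and the standard library are available. Lean on these libraries where they do the work, as an engineer would, in place of code of your own. Each camera call takes 0.05 s, during which the arm holds its last target. There are 200 camera calls.

## Task

On the small two-lane test ramp, push the brass roller up its slope with the fingertips, slowly and under control so that it does not get away and roll back down, until it is fully home: contact plunger pressed in, roller against the stop face. Only push it, never pick it up, and leave the steel roller and the other loose things where they are. Finish while still holding the brass roller pressed against the stop.

Things in the scene. Friction and masses are not known exactly. Their poses are not given: they have to be found in the camera images.
- ramp: Fixed two-lane ramp, 214 mm long (x -60 to 154 mm), 122 wide. Origin on the bench, mid-width, under the foot of the slope; x points uphill, z up. Lane centres at y = +32 (left) and -32 mm (right), 43 wide inside. Flat foot x -55 to 0, floor 10 mm above the bench, rollers start there; behind it a lip, top 14 mm above the bench. Ribs beside the lanes stand 6 mm above floor and slope.
- deck: The ramp's sloping part, rising 0.122 rad (7 degrees) along its x. Origin on the surface where the slope begins, mid-width (10 mm above the bench at the ramp's x = 0); x up the slope, y to the left lane, z square to it. The grey stop block, 37 mm high, has its face at x = 116 mm: a roller against it has its centre at x = 100, z = 16 mm.
- roller_brass: Brass-coloured cylinder (loose), 32 mm diameter, 40 mm long, about 0.2 kg, lying across one of the two lanes (either one); rolls freely and slides easily on the fingers (friction about 0.3). Origin at its centre, y along its axis; it turns about y as it rolls.
- roller_steel: Steel-coloured cylinder (loose) of the same size, in the other lane. Origin at its centre, y along its axis. To be left alone.
- plunger_left (a joint): Copper contact plunger, 14 mm diameter, in the stop face of the left lane (the ramp's +y side). 0 = fully out (8 mm in front of the stop face), 0.008 = flush with it; slides uphill when pressed. Spring: about 2 N to start it, 4 N when flush. It pushes back as soon as the roller is released.
- plunger_right (a joint): The same plunger in the right lane (-y side): 0 = out, 0.008 = flush.
- stop_left (a point): Middle of the left lane's stop face, 16 mm above the slope, where the plunger comes out.
- stop_right (a point): The same for the right lane.
- screwdriver: Loose screwdriver with yellow grip, 178 mm long, lying to the right of the ramp; origin under its middle. Leave it.
- tape_green: Loose roll of green tape, 72 mm diameter, 18 mm high, lying beyond the ramp; origin under its centre. Leave it.
- sleeve: Loose thin steel sleeve with black tip, 10 mm thick and 112 mm long, lying to the left of the ramp; origin under its middle. Leave it.

How it is judged (in metres and radians):
On the way:
1. the brass roller is on its way up the slope (its centre 30 to 75 mm up the slope) (x of roller_brass in the frame of deck between 0.03 and 0.075 m), for 0.1 s.
At the end, for the whole second after the job is handed in: The brass roller rests straight in its lane within 3.5 mm of the stop face, its plunger pressed in at least 5.5 of 8 mm; it is still (under 20 mm/s) and the fingers press on it with over 1 N. The steel roller is within 20 mm of its start (((y of roller_brass in the frame of deck above 0.02 m and value of joint plunger_left above 0.0055 m) or (y of roller_brass in the frame of deck below -0.02 m and value of joint plunger_right above 0.0055 m)) and x of roller_brass in the frame of deck above 0.0965 m and z of roller_brass in the frame of deck below 0.021 m and angle between the y axis of roller_brass and the y axis of deck, either way round below 0.12 rad and linear speed of roller_brass below 0.02 m/s and contact force between the fingers and roller_brass above 1 N and distance of roller_steel from where it was at the start of the episode below 0.02 m); the arm keeps its last pose, push and grip.
It fails at once if the brass roller runs away or rolls back (faster than 0.3 m/s) (linear speed of roller_brass above 0.3 m/s).
It fails at once if the brass roller is lifted off the ramp (by more than about 10 mm) (z of roller_brass in the frame of deck above 0.033 m).
It fails at once if the steel roller is moved by more than 20 mm (distance of roller_steel from where it was at the start of the episode above 0.02 m).
It fails at once if another loose thing is moved by more than 30 mm (distance of any of screwdriver, tape_green, sleeve from where it was at the start of the episode above 0.03 m).
It also fails if it takes over 43 s, if anything falls off the work surface, if the arm or the gripper's body presses on something with over 40 N, if the wrist force passes 120 N, or if a joint passes its speed limit or range.

## Working session

There is one attempt and no reset: what is moved stays moved. The work goes in short steps, Python scripts to look and compute and a shell command to move; the robot and the scene stay as the last step left them, time stands still between calls to the robot, and variables do not carry over. Pictures are saved under pics/ and viewed, at most 10 in all, crops included, and the job is handed in when it is done.

```bash
mkdir -p pics; ls; python3 - <<'E'
from cell import readout, optics
import cv2
s=readout.read_state(); print(s)
for n in ["scene","top"]:
    i=optics.get_image(n); cv2.imwrite(f"pics/{n}0.png",i["color"][:,:,::-1]); print(n,{k:v for k,v in i.items() if k!="color"})
    for l in ["ramp","roller_brass","roller_steel","plunger_left","screwdriver","tape_green","sleeve"]:
        print(l,[(round(d["score"],2),d["rect"]) for d in optics.boxes_of(n,l)[:2]])
E
```

```text
pics
{'clock': 0.0, 'qpos': array([ 1.21719461,  0.62933141,  0.03842068,  1.51838823, -0.02699218,
        0.99629723, -0.01998939]), 'qd': array([ 9.62097602e-05, -9.20976313e-05, -1.57239353e-03,  1.56961540e-03,
       -2.43858255e-06, -1.20620616e-03,  1.47904455e-04]), 'tau': array([-2.45487254e-04, -5.63393962e+01,  1.22625601e+00, -1.93439966e+01,
        1.09964266e-02,  1.05837313e-02,  2.24612307e-05]), 'eef_pos': array([ 184.35612672, -622.64578989,  230.3917705 ]), 'tool_rot': array([-3.13968590e+00,  1.89026932e-05,  2.87833349e-01]), 'force': array([-0.20433107, -0.79250147, -0.12214821]), 'torque': array([-0.00085876, -0.00398735,  0.02438639]), 'gripper_force': 0.0, 'width': 85.25953287912398}
scene {'fovy': 57.204689393917135, 'cx': 321.17030401002353, 'cy': 237.26088208079187, 'view': array([[-6.88813036e-01, -7.24920936e-01,  5.12227773e-03,
         1.63749492e+02],
       [ 4.90757727e-01, -4.61089538e-01,  7.39292426e-01,
        -4.88070991e+02],
       [-5.33566729e-01,  5.11748058e-01,  6.73365035e-01,
        -4.02211469e+02],
       [ 0.00000000e+00,  0.00
[... 530 characters left out ...]
379512502422, 'view': array([[ 5.97942484e-03, -9.99979991e-01, -2.06504451e-03,
        -3.42304184e+02],
       [ 9.93112016e-01,  5.69668004e-03,  1.17030217e-01,
        -5.93786746e+02],
       [-1.17016111e-01, -2.75059390e-03,  9.93126207e-01,
        -8.35897461e+02],
       [ 0.00000000e+00,  0.00000000e+00,  0.00000000e+00,
         1.00000000e+00]])}
ramp [(0.59, [266.5, 247.5, 126.9, 121.1])]
roller_brass [(0.95, [269.8, 313.3, 25.5, 24.0]), (0.65, [301.7, 335.4, 18.9, 29.6])]
roller_steel [(0.75, [299.6, 337.3, 22.9, 27.3])]
plunger_left []
screwdriver [(0.95, [459.1, 263.4, 14.2, 93.5])]
tape_green [(0.52, [301.3, 337.9, 22.9, 26.3])]
sleeve [(0.74, [155.8, 272.7, 43.4, 33.7])]
```

```bash
python3 - <<'E'
import cv2,numpy as np
a=cv2.imread("pics/top0.png")[200:410,130:490]; cv2.imwrite("pics/topc.png",cv2.resize(a,None,fx=2.2,fy=2.2,interpolation=cv2.INTER_CUBIC))
b=cv2.imread("pics/scene0.png")[190:420,190:490]; cv2.imwrite("pics/scenec.png",cv2.resize(b,None,fx=2.5,fy=2.5,interpolation=cv2.INTER_CUBIC))
E
```

```text
(no output)
```

View pics/topc.png

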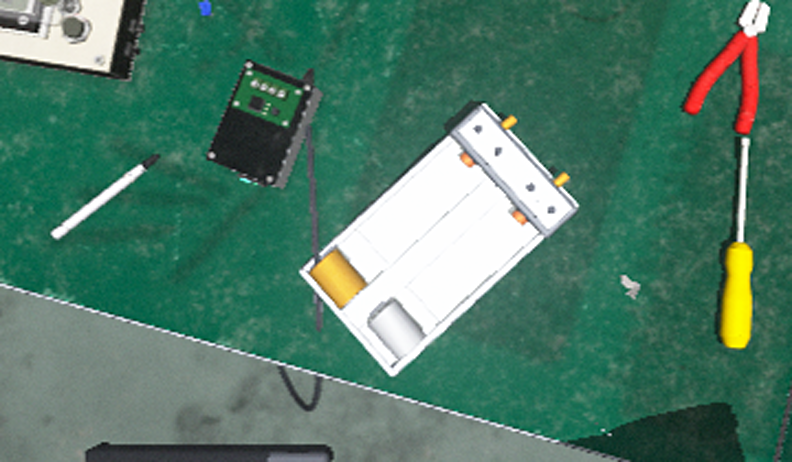

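View pics/scenec.png

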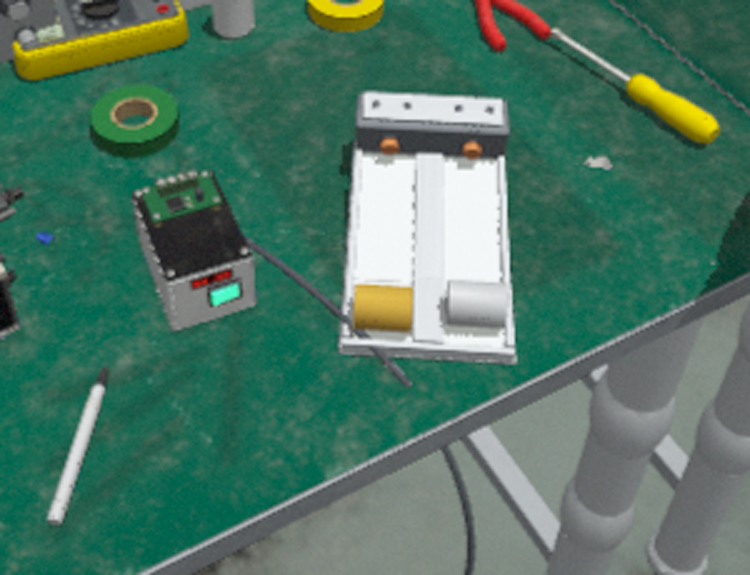

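```bash
cat > h.py <<'E'
import numpy as np
from scipy.optimize import least_squares
A=7*np.pi/180
def deck(x,y,z): return [x*np.cos(A)-z*np.sin(A), y, 10+x*np.sin(A)+z*np.cos(A)]
def proj(im,P):
    c=np.c_[P,np.ones(len(P))]@im["view"].T
    f=240/np.tan(np.radians(im["fovy"])/2)
    return np.c_[im["cx"]+f*c[:,0]/-c[:,2], im["cy"]-f*c[:,1]/-c[:,2]]
def world(p,P):
    c,s=np.cos(p[2]),np.sin(p[2]); P=np.asarray(P,float)
    return np.c_[p[0]+c*P[:,0]-s*P[:,1],p[1]+s*P[:,0]+c*P[:,1],P[:,2]]
E
python3 - <<'E'
from h import *
from cell import optics
T,S=optics.get_image("top"),optics.get_image("scene")
M=[[-60,61,14],[-60,-61,14],deck(116,61,37),deck(116,-61,37),deck(107,32,16),deck(107,-32,16)]
t=np.array([[302,272],[392,374],[452,133],[543,236],[466,160],[518,217]])/2.2+[130,200]
s=np.array([[342,347],[515,352],[358,125],[508,130],[389,146],[472,149]])/2.5+190
f=lambda p:np.r_[(proj(T,world(p,M))-t).ravel(),(proj(S,world(p,M))-s).ravel()]
r=least_squares(f,[600,-340,-.8]); print(r.x, r.fun.reshape(-1,2).round(1).tolist())
p=r.x
# rollers on foot: fit ramp (x,y) at z=26 using box centres
def bc(n,l): b=optics.boxes_of(n,l)[0]["rect"]; return np.array([b[0]+b[2]/2,b[1]+b[3]/2])
for l in ["roller_brass","roller_steel"]:
    a,b=bc("top",l),bc("scene",l)
    g=lambda q:np.r_[(proj(T,world(p,[[q[0],q[1],27]]))[0]-a),(proj(S,world(p,[[q[0],q[1],27]]))[0]-b)]
    q=least_squares(g,[-30,0]); print(l,q.x,q.fun.round(1), world(p,[[*q.x,26]]))
np.save("ramp.npy",p)
E
```

```text
[ 454.67337735 -306.02511451   -0.82361057] [[-1.9, -1.2], [1.1, 1.7], [-2.6, -1.9], [2.5, 1.8], [-0.9, 0.9], [-0.8, 0.9], [-1.1, -3.0], [1.7, -1.0], [-2.2, -1.9], [1.7, -0.9], [-0.0, 1.0], [-0.1, 1.4]]
roller_brass [-41.20540098  31.33475956] [-0.5  0.2  0.2 -0.6] [[ 449.6584516  -254.50227738   26.        ]]
roller_steel [-31.83105143 -35.78402677] [-0.3 -1.4  1.1  0.8] [[ 406.79041498 -306.99171769   26.        ]]
```

```bash
python3 -m jog '{"claw":[0.12,0.12,0.12,0.12,0.12,0.12,0.12,0.12,0.12,0.12,0.12],"xyz":[[0.31,-0.284,0],[0.31,-0.284,0],[0.31,-0.284,0],[0.31,-0.284,0],[0.31,-0.284,0],[0.31,-0.284,0],[0.31,-0.284,0],[0.31,-0.284,0],[0.31,-0.284,0],[0.31,-0.284,0],[0.31,-0.284,0]],"twist":[[0,0,0],[0,0,0],[0,0,0],[0,0,0],[0,0,0],[0,0,0],[0,0,0],[0,0,0],[0,0,0],[0,0,0],[0,0,0]]}'; python3 -m jog '{"claw":[0.12,0.12,0.12,0.12,0.12,0.12,0.12,0.12],"xyz":[[0,0,0],[0,0,0],[0,0,0],[0,0,0],[0,0,0],[0,0,0],[0,0,0],[0,0,0]],"twist":[[0,0,0.05],[0,0,0.05],[0,0,0.05],[0,0,0.05],[0,0,0.05],[0,0,0.05],[0,0,0.054],[0,0,0]]}'
cat >> h.py <<'E'
def tool():
    from cell import readout
    from scipy.spatial.transform import Rotation as R
    s=readout.read_state(); p=np.load("ramp.npy"); c,q=np.cos(p[2]),np.sin(p[2]); d=s["eef_pos"][:2]-p[:2]
    loc=np.array([c*d[0]+q*d[1],-q*d[0]+c*d[1],s["eef_pos"][2]]); f=s["force"]
    m=R.from_euler("xyz",s["tool_rot"]).as_matrix(); rr=np.array([[c,q,0],[-q,c,0],[0,0,1]])
    print("t",round(s["clock"],2),"TCP ramp",loc.round(1),"tool axes in ramp",(rr@m).round(3).tolist(),"F ramp",(rr@f).round(1),"w",round(s["width"],1),"g",s["gripper_force"])
    return loc,s
E
python3 -c "from h import *; tool()"
```

```text
clock: 2.48
eef_pos: [423.6, -225.8, 231.6]
tool_rot: [3.141, -0.001, 0.288]
force: [1.4, -0.7, 0.0]
width: 10.0
gripper_force: 0.0
clock: 3.48
eef_pos: [423.0, -226.9, 231.4]
tool_rot: [3.141, -0.0, -0.822]
force: [-0.2, -0.5, -0.9]
width: 10.1
gripper_force: 0.0
t 3.48 TCP ramp [-79.6  30.5 231.4] tool axes in ramp [[1.0, 0.001, 0.0], [0.001, -1.0, -0.0], [0.0, 0.0, -1.0]] F ramp [ 0.3 -0.4 -0.9] w 10.1 g 0.0
```

```bash
python3 -m jog '{"claw":[0.12,0.12,0.12,0.12,0.12,0.12],"xyz":[[-0.04,-0.01,0.4],[0,0,0.4],[0,0,0.4],[0,0,0.4],[0,0,0.15],[0,0,0]],"twist":[[0,0,0],[0,0,0],[0,0,0],[0,0,0],[0,0,0],[0,0,0]]}'
python3 - <<'E'
from h import *; tool()
from cell import optics
import cv2
o=[]
for n in ["scene","wrist"]:
    i=optics.get_image(n)["color"][:,:,::-1]
    if n=="scene": i=cv2.resize(i[200:380,270:470],(533,480),interpolation=cv2.INTER_CUBIC)
    else: i=i[:,200:460]
    o.append(i)
cv2.imwrite("pics/b.png",np.hstack(o))
E
```

```text
clock: 4.22
eef_pos: [420.6, -223.3, 56.0]
tool_rot: [3.141, 0.001, -0.823]
force: [0.6, 0.4, 0.5]
width: 10.2
gripper_force: 0.0
t 4.22 TCP ramp [-83.8  31.2  56. ] tool axes in ramp [[1.0, 0.0, -0.001], [0.0, -1.0, -0.0], [-0.001, 0.0, -1.0]] F ramp [0.1 0.7 0.5] w 10.2 g 0.0
```

View pics/b.png

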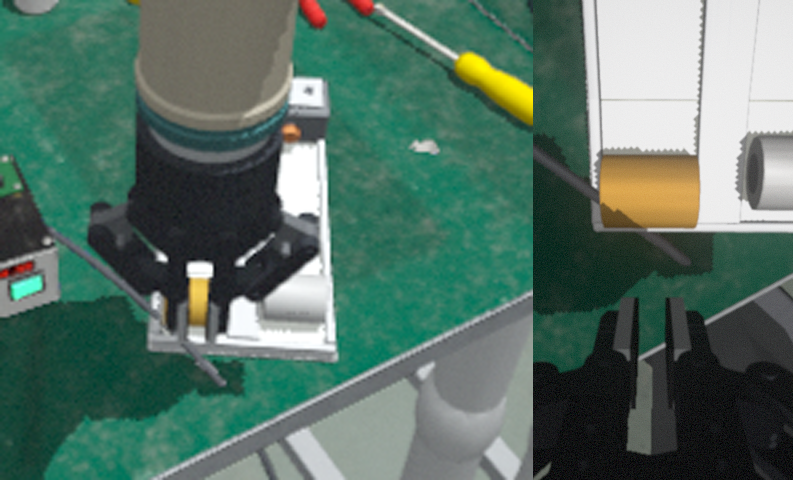

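```bash
python3 - <<'E'
from h import *; import cv2
from cell import optics
T,S,W=[optics.get_image(n) for n in ("top","scene","wrist")]
def ray(im,u):
    f=240/np.tan(np.radians(im["fovy"])/2); R=im["view"][:3,:3]; o=-R.T@im["view"][:3,3]
    d=R.T@np.array([(u[0]-im["cx"])/f,-(u[1]-im["cy"])/f,-1]); return o,d/np.linalg.norm(d)
def tri(L):
    A=sum(np.eye(3)-np.outer(d,d) for o,d in L); b=sum((np.eye(3)-np.outer(d,d))@o for o,d in L)
    x=np.linalg.solve(A,b); return x,[np.linalg.norm((np.eye(3)-np.outer(d,d))@(x-o)) for o,d in L]
p=np.load("ramp.npy");c,q=np.cos(p[2]),np.sin(p[2])
te=ray(T,np.array([318,330])/2.2+[130,200]); se=ray(S,np.array([405,385])/2.5+190); we=ray(W,[688-533+200,262])
for L in ([te,se],[te,we],[se,we],[te,se,we]):
    x,e=tri(L); d=x[:2]-p[:2]; print("end",x.round(0),"ramp",(c*d[0]+q*d[1]).round(0),(-q*d[0]+c*d[1]).round(0),np.round(e,1))
# where rod crosses y-plane: scene pt near roller vs top line x=~317 crop
for sx in ([270,257],[300,282],[330,308],[350,328],[375,355]):
    best=min(((lambda r:(max(r[1]),v,r[0]))(tri([ray(S,np.array(sx)/2.5+190),ray(T,np.array([310+8*(v-75)/255,v])/2.2+[130,200])])) for v in range(60,340,3)),key=lambda t:t[0])
    d=best[2][:2]-p[:2]; print(sx,best[1],best[2].round(0),"ramp",(c*d[0]+q*d[1]).round(0),(-q*d[0]+c*d[1]).round(0),round(best[0],1))
# close crops of wrist for look
cv2.imwrite("pics/w.png",cv2.resize(W["color"][100:340,180:420,::-1],(600,600),interpolation=cv2.INTER_CUBIC))
E
```

```text
end [ 408. -236.   -1.] ramp -83.0 13.0 [1.7 1.7]
end [ 406. -236.   -7.] ramp -84.0 12.0 [0.2 0.2]
end [ 409. -236.   -2.] ramp -82.0 14.0 [1.3 1.3]
end [ 408. -236.   -2.] ramp -83.0 13.0 [1.5 2.  0.7]
[270, 257] 168 [ 544. -232.   18.] ramp 7.0 116.0 0.5
[300, 282] 207 [ 512. -233.   17.] ramp -15.0 91.0 0.5
[330, 308] 240 [ 483. -235.   13.] ramp -33.0 69.0 0.3
[350, 328] 264 [ 463. -235.    9.] ramp -46.0 54.0 0.0
[375, 355] 291 [ 439. -236.    1.] ramp -62.0 37.0 0.4
```

View pics/w.png

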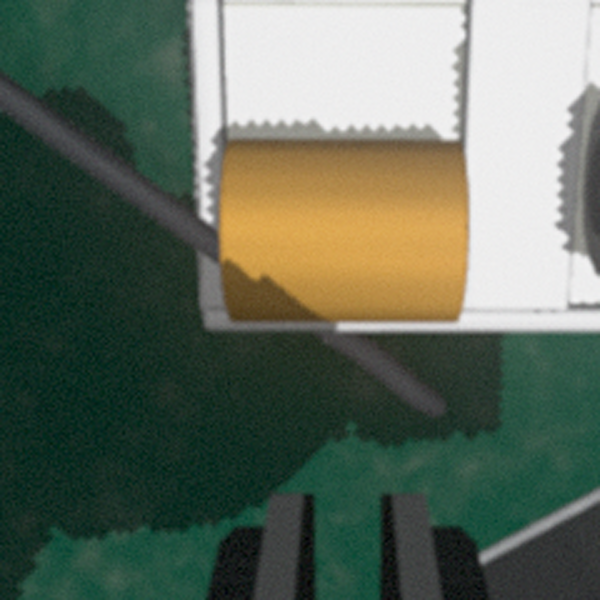

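```bash
python3 -m jog '{"claw":[0.12,0.12,0.12,0.12,0.12,0.12,0.12,0.12,0.12,0.12,0.12,0.12],"xyz":[[0,0,0.2],[0,0,0.15],[0,0,0],[0.03,0,0],[0.03,0,0],[0.02,0,0],[0.02,0,0],[0.02,0,0],[0.02,0,0],[0.02,0,0],[0.02,0,0],[0,0,0]],"twist":[[0,0,0],[0,0,0],[0,0,0],[0,0,0],[0,0,0],[0,0,0],[0,0,0],[0,0,0],[0,0,0],[0,0,0],[0,0,0],[0,0,0]]}'
cat >> h.py <<'E'
def look(name=None):
    from cell import optics; import cv2
    for n in ("scene","wrist","top"):
        im=optics.get_image(n); b=optics.boxes_of(n,"roller_brass")
        if name and n=="wrist": cv2.imwrite(f"pics/{name}.png",im["color"][:,:,::-1])
        if b:
            r=b[0]["rect"]; u=np.array([r[0]+r[2]/2,r[1]+r[3]/2]); p=np.load("ramp.npy")
            P=lambda x:[x, 32, 27+max(0,x)*.122]
            q=least_squares(lambda v:(proj(im,world(p,[P(v[0])]))[0]-u),[0.]); print(n,round(b[0]["score"],2),r,"ramp x",q.x.round(1),q.fun.round(1))
E
python3 -c "from h import *; tool(); look('w1')"
```

```text
clock: 5.98
eef_pos: [433.2, -236.7, 21.3]
tool_rot: [-3.142, -0.0, -0.824]
force: [-0.6, -0.0, 0.1]
width: 10.1
gripper_force: 0.0
t 5.97 TCP ramp [-65.5  31.4  21.3] tool axes in ramp [[1.0, -0.001, 0.0], [-0.001, -1.0, 0.0], [0.0, -0.0, -1.0]] F ramp [-0.4 -0.4  0.1] w 10.1 g 0.0
wrist 0.95 [255.4, 211.2, 121.1, 90.5] ramp x [-36.8] [ 1.5 -0. ]
top 0.5 [277.3, 317.8, 19.3, 20.0] ramp x [-35.7] [-2.2 -2.4]
```

```bash
python3 -m jog '{"claw":[0.12,0.12,0.12,0.12,0.12,0.12,0.12,0.12,0.12,0.12,0.12],"xyz":[[0.02,0,0],[0.02,0,0],[0.03,0,0],[0.03,0,0],[0.03,0,0],[0.03,0,0],[0.03,0,0],[0.03,0,0],[0.03,0,0],[0.03,0,0],[0.03,0,0]],"twist":[[0,0,0],[0,0,0],[0,0,0],[0,0,0],[0,0,0],[0,0,0],[0,0,0],[0,0,0],[0,0,0],[0,0,0],[0,0,0]]}'
python3 -c "from h import *; tool(); look('w2')"
```

```text
clock: 7.65
eef_pos: [454.3, -259.4, 21.3]
tool_rot: [-3.142, -0.0, -0.824]
force: [-0.4, -0.3, 0.3]
width: 10.0
gripper_force: 0.1
t 7.65 TCP ramp [-34.4  31.4  21.3] tool axes in ramp [[1.0, -0.001, 0.0], [-0.001, -1.0, 0.0], [0.0, -0.0, -1.0]] F ramp [-0.1 -0.4  0.3] w 10.0 g 0.051729307997447904
wrist 0.65 [256.6, 210.4, 120.8, 87.9] ramp x [-4.4] [ 0.4 -0. ]
top 0.47 [291.0, 303.5, 16.5, 17.6] ramp x [-0.1] [-0.1 -0.1]
```

View pics/w2.png

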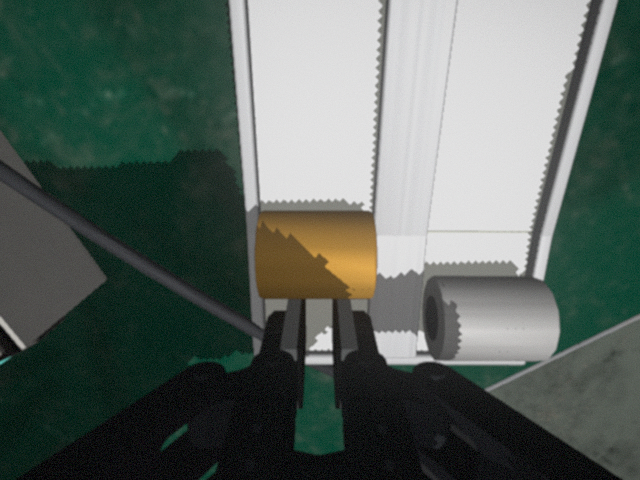

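```bash
python3 -m jog '{"claw":[0.12,0.12,0.12,0.12,0.12,0.12,0.12,0.12,0.12,0.12,0.12,0.12],"xyz":[[0.02,0,0],[0.02,0,-0.003],[0.03,0,-0.004],[0.03,0,-0.004],[0.03,0,-0.004],[0.03,0,-0.004],[0.03,0,-0.004],[0.03,0,-0.004],[0.03,0,-0.004],[0.03,0,-0.004],[0.03,0,-0.004],[0.03,0,-0.004]],"twist":[[0,0,0],[0,0,0],[0,0,0],[0,0,0],[0,0,0],[0,0,0],[0,0,0],[0,0,0],[0,0,0],[0,0,0],[0,0,0],[0,0,0]]}'
python3 -c "from h import *; tool(); look('w3')"
```

```text
clock: 9.45
eef_pos: [477.4, -284.4, 25.7]
tool_rot: [-3.142, -0.0, -0.824]
force: [-0.1, 0.2, 0.3]
width: 10.3
gripper_force: 0.3
t 9.45 TCP ramp [-0.5 31.3 25.7] tool axes in ramp [[1.0, -0.001, 0.0], [-0.001, -1.0, 0.0], [0.0, -0.0, -1.0]] F ramp [-0.2  0.1  0.3] w 10.3 g 0.31988873379305005
scene 0.5 [344.1, 274.4, 5.2, 16.9] ramp x [25.6] [-2.3 -0.1]
wrist 0.62 [254.4, 215.9, 121.0, 85.2] ramp x [27.8] [ 2.4 -0. ]
top 0.55 [307.6, 291.3, 14.2, 12.9] ramp x [39.] [0.1 0.1]
```

```bash
python3 -m jog '{"claw":[0.12,0.12,0.12,0.12,0.12,0.12,0.12,0.12,0.12,0.12,0.12,0.12],"xyz":[[0.02,0,-0.002],[0.03,0,-0.004],[0.03,0,-0.004],[0.03,0,-0.004],[0.03,0,-0.004],[0.03,0,-0.004],[0.03,0,-0.004],[0.03,0,-0.004],[0.03,0,-0.004],[0.03,0,-0.004],[0.03,0,-0.004],[0.03,0,-0.004]],"twist":[[0,0,0],[0,0,0],[0,0,0],[0,0,0],[0,0,0],[0,0,0],[0,0,0],[0,0,0],[0,0,0],[0,0,0],[0,0,0],[0,0,0]]}'
python3 -m jog '{"claw":[0.12,0.12,0.12,0.12,0.12,0.12,0.12,0.12],"xyz":[[0.03,0,-0.003],[0.03,0,-0.004],[0.03,0,-0.003],[0.03,0,-0.004],[0.03,0,-0.003],[0.03,0,-0.004],[0.02,0,-0.003],[0.02,0,-0.002]],"twist":[[0,0,0],[0,0,0],[0,0,0],[0,0,0],[0,0,0],[0,0,0],[0,0,0],[0,0,0]]}'
python3 -c "from h import *; tool(); look('w4')"
```

```text
clock: 11.25
eef_pos: [501.1, -310.1, 30.3]
tool_rot: [-3.142, -0.0, -0.824]
force: [-0.8, 0.9, -0.2]
width: 10.2
gripper_force: 0.3
clock: 12.25
eef_pos: [516.0, -326.1, 32.8]
tool_rot: [3.142, 0.0, -0.824]
force: [-0.7, -0.8, 0.4]
width: 10.2
gripper_force: 0.3
t 12.25 TCP ramp [56.4 31.3 32.8] tool axes in ramp [[1.0, -0.001, -0.0], [-0.001, -1.0, -0.0], [-0.0, 0.0, -1.0]] F ramp [ 0.2 -1.1  0.4] w 10.2 g 0.32368915155529976
scene 0.67 [346.3, 254.1, -0.4, 11.8] ramp x [77.8] [-0.9 -0. ]
wrist 0.68 [253.4, 213.0, 121.2, 88.2] ramp x [85.] [ 3.2 -0. ]
top 0.41 [154.3, 272.7, 47.4, 35.1] ramp x [-134.7] [66.3 72.3]
```

View pics/w4.png

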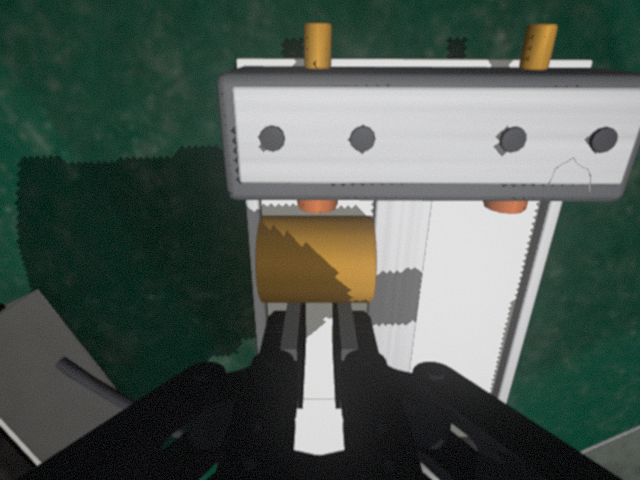

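```bash
python3 -m jog '{"claw":[0.12,0.12,0.12,0.12,0.12,0.12],"xyz":[[0.015,0,0.005],[0.015,0,0.005],[0.015,0,0.005],[0.015,0,0],[0.015,0,0],[0.01,0,0]],"twist":[[0,0,0],[0,0,0],[0,0,0],[0,0,0],[0,0,0],[0,0,0]]}'
python3 -c "from h import *; tool()"
python3 -m jog '{"claw":[0.12,0.12,0.12,0.12],"xyz":[[0.01,0,0],[0.01,0,0],[0.01,0,0],[0.01,0,0]],"twist":[[0,0,0],[0,0,0],[0,0,0],[0,0,0]]}'
python3 -c "from h import *; tool(); look('w5')"
```

```text
clock: 13.3
eef_pos: [520.9, -331.5, 31.1]
tool_rot: [3.141, 0.002, -0.824]
force: [-3.6, 3.1, 2.7]
width: 10.0
gripper_force: 2.6
t 13.3 TCP ramp [63.7 31.3 31.1] tool axes in ramp [[1.0, -0.001, -0.002], [-0.001, -1.0, -0.0], [-0.002, 0.0, -1.0]] F ramp [-4.7 -0.5  2.7] w 10.0 g 2.5772036612033844
clock: 13.8
eef_pos: [523.3, -334.0, 31.0]
tool_rot: [3.141, 0.003, -0.824]
force: [-4.6, 4.5, 3.0]
width: 10.4
gripper_force: 3.3
t 13.8 TCP ramp [67.1 31.3 31. ] tool axes in ramp [[1.0, -0.001, -0.003], [-0.001, -1.0, -0.0], [-0.003, 0.0, -1.0]] F ramp [-6.4 -0.3  3. ] w 10.4 g 3.278072588145733
scene 0.54 [343.9, 246.9, 4.4, 13.7] ramp x [92.9] [-0.7 -0. ]
wrist 0.77 [254.2, 235.1, 120.7, 71.3] ramp x [91.3] [ 2.7 -0. ]
top 0.46 [268.2, 159.2, 38.2, 33.7] ramp x [153.1] [73.3 79.3]
```

```bash
for i in 1 ; do python3 -m jog '{"claw":[0.12,0.12,0.12],"xyz":[[0.01,0,0],[0.01,0,0],[0,0,0]],"twist":[[0,0,0],[0,0,0],[0,0,0]]}'; python3 -c "from h import *; tool()"; done
python3 -m jog '{"claw":[0.12,0.12,0.12],"xyz":[[0.01,0,0],[0.01,0,0],[0,0,0]],"twist":[[0,0,0],[0,0,0],[0,0,0]]}'; python3 -c "from h import *; tool();look('w6')"
```

```text
clock: 14.48
eef_pos: [524.5, -335.3, 31.0]
tool_rot: [3.141, 0.004, -0.824]
force: [-4.8, 5.2, 2.1]
width: 10.3
gripper_force: 3.3
t 14.47 TCP ramp [68.9 31.3 31. ] tool axes in ramp [[1.0, -0.001, -0.004], [-0.001, -1.0, -0.0], [-0.004, 0.0, -1.0]] F ramp [-7.1 -0.   2.1] w 10.3 g 3.2745373249053955
clock: 14.85
eef_pos: [524.6, -335.4, 30.6]
tool_rot: [3.141, 0.008, -0.824]
force: [-7.2, 6.8, 5.1]
width: 10.5
gripper_force: 4.7
t 14.85 TCP ramp [69.1 31.3 30.6] tool axes in ramp [[1.0, -0.0, -0.008], [-0.0, -1.0, -0.0], [-0.008, 0.0, -1.0]] F ramp [-9.9 -0.7  5.1] w 10.5 g 4.690378904342651
scene 0.59 [345.3, 245.3, 3.1, 17.0] ramp x [92.8] [-1.4 -0.1]
wrist 0.83 [253.6, 243.1, 124.0, 63.2] ramp x [91.9] [ 1.7 -0. ]
```

```bash
python3 -m jog '{"claw":[0.12,0.12,0.12,0.12],"xyz":[[0.01,0,0],[0.01,0,0],[0,0,0],[0,0,0]],"twist":[[0,0,0],[0,0,0],[0,0,0],[0,0,0]]}'; python3 -c "from h import *; tool();look('w7')"
```

```text
clock: 15.65
eef_pos: [524.7, -335.5, 30.3]
tool_rot: [3.141, 0.011, -0.824]
force: [-8.5, 9.3, 6.0]
width: 9.9
gripper_force: 6.2
t 15.65 TCP ramp [69.2 31.3 30.3] tool axes in ramp [[1.0, -0.0, -0.011], [-0.0, -1.0, -0.001], [-0.011, 0.001, -1.0]] F ramp [-12.6   0.1   6. ] w 9.9 g 6.240155920386314
scene 0.6 [346.4, 246.7, 2.4, 13.2] ramp x [94.1] [-2.2 -0.1]
wrist 0.68 [254.6, 240.3, 125.0, 67.7] ramp x [92.4] [ 0.3 -0. ]
top 0.25 [322.7, 282.3, 70.8, 66.6] ramp x [75.2] [-28.8 -31.2]
```

View pics/w7.png

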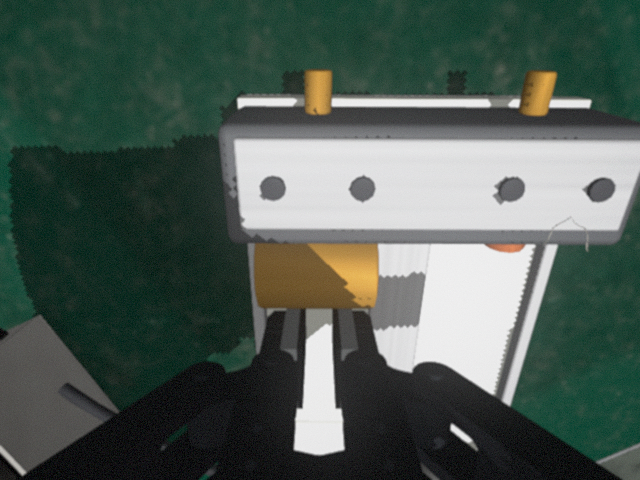

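```bash
python3 - <<'E'
from h import *; from cell import optics
W=optics.get_image("wrist"); p=np.load("ramp.npy")
pr=lambda L:proj(W,world(p,L))[:,1]
print("block front/back top edge rows", pr([deck(116,32,37),deck(116,0,37)]).round(1),"right plunger tip bottom",pr([deck(108,-32,16)]).round(1))
for x in (92,94,96,98,100):
    t=np.linspace(0,2*np.pi,180); r=pr([deck(x+16*np.cos(a),32,16+16*np.sin(a)) for a in t]); print(x,"roller lower edge row",r.max().round(1),"upper",r.min().round(1))
b=[d["rect"] for d in optics.boxes_of("wrist","roller_brass")[:1]];print(b)
E
```

```text
block front/back top edge rows [249.4 249.4] right plunger tip bottom [241.]
92 roller lower edge row 325.7 upper 236.3
94 roller lower edge row 321.2 upper 231.3
96 roller lower edge row 316.6 upper 226.2
98 roller lower edge row 311.9 upper 221.1
100 roller lower edge row 307.2 upper 215.9
[[253.2, 243.1, 124.1, 65.1]]
```

```bash
python3 -c "
from h import *; tool()
from cell import order; print(order.finish_job())"
```

```text
t 16.05 TCP ramp [69.1 31.3 30.3] tool axes in ramp [[1.0, -0.0, -0.011], [-0.0, -1.0, -0.001], [-0.011, 0.001, -1.0]] F ramp [-13.   -0.9   5.5] w 10.2 g 6.236695200204849
the job is handed in; nothing more can be done
None
```

I pushed the brass roller up the left lane until it stopped moving, and handed the job in at about 16 s with the fingers still pressing on it at about 13 N. I take that hard stop as contact with the stop face and the plunger pressed in, but I had no direct plunger reading and the hand-in returned no verdict.

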